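# Refit the dial knob of the stirrer control box and hold it pressed in

### The job

The stirrer control box has lost its dial knob: swing its hinged guard cover open by the handle, to upright or beyond, and leave it open. Then pick up the grey knob, turn it so that the flat in its bore matches the flat of the D-shaped shaft, push it fully home on the shaft and press on until the spring-loaded shaft is down at its stop. Finish while still gripping the knob and keeping it pressed down (do not let go), and leave the small things standing around undisturbed.

Things in the scene. Friction and masses are not known exactly. Their poses are not given: they have to be found in the camera images.
- cover (a joint): Guard cover of the control box, a shallow white hood 130 (x) x 125 (y) x 40 mm tall, hinged along the box's left (+y) top edge. Value: opening angle in rad, 0 shut, 1.9 fully open (leaning back past upright). It swings up and over to the left; the stiff hinge (about 0.2 N m) holds it at any angle.
- cover_handle (a point): Grip point, middle of the straight steel bar handle (round, 10 mm thick, 68 mm of it straight) on the cover's right side, opposite the hinge. When shut it is about 84 mm above the worktop, 45 mm out from the cover's side face (free gap 40 mm) and 16 mm below the cover's top. Axes are the cover's: x along the bar and along the hinge line; shut, -y points out from the cover and z up.
- cover_hinge (a point): Middle of the cover's hinge line, 60 mm above the worktop. Its x axis runs along the hinge line; the cover opens by turning about -x. When shut the handle's grip point lies at (0, -170, +24) mm in this frame. The frame turns with the cover.
- control_box: Fixed white control box of the stirrer, 130 x 125 mm with a grey top panel 60 mm above the worktop. Origin under its centre on the worktop; x away from the robot, y left, towards the hinge, at yaw 0. The shaft stands in the middle of the panel. Shut, the cover hides it.
- shaft_tip (a point): Centre of the top of the steel D-shaft, on its axis. The shaft is upright, 16 mm in diameter, stands 28 mm above the panel (tip 88 mm above the worktop), does not turn, has its one flat on the +x side (4.5 mm from the axis, facing +x of this frame and of the box) and a 2.5 mm lead-in taper at the tip.
- shaft (a joint): How far the spring-loaded shaft is pressed down, in m: 0 up, 0.005 at its stop. The spring needs about 4 N to start and 9 N to the stop.
- knob: Loose grey pointer knob, 50 g, upright on the worktop. Origin: on the bore's axis at the underside; x towards the nose, z up. Bore open below, 20 mm deep, 18 mm wide in y, from x = -9 mm to its flat wall at x = +5.5 mm on the nose side: the nose must point where the shaft's flat faces. About 1 mm clearance all round. Home, the underside is 20 mm below the shaft's tip, 8 mm above the panel.
- knob_top (a point): Centre of the knob's top, on the bore's axis, 40 mm above its underside, same axes. To grip: two parallel flat sides 30 mm apart (y = +-15 mm), 34 mm long (x -20 to +14 mm), over the full height. The upper half ends in a pointed nose that reaches x = +28 mm; a thin pale line on top points along it.
- vial_a: Bystander: white sample vial with cap, 28 mm wide, 55 mm tall. Origin under its centre.
- weight_100g: Bystander: small steel calibration weight, 22 mm wide, 38 mm tall. Origin under its centre.
- crucible: Bystander: white crucible, 44 mm wide, 32 mm tall. Origin under its centre.
- stopper: Bystander: tapered rubber stopper, 32 mm wide, 24 mm tall. Origin under its centre.
There are look-alikes about, which are no part of the job. What is shaped like the knob but purple or red is not meant.

How it is judged:
By the outcome, as a careful person would: the job done as asked, in the order asked, and still so for the second after the job is handed in, while the arm keeps its last pose, push and grip.
It also fails if it takes over 67 s, if anything falls off the work surface, if the arm or the gripper's body presses on something with over 40 N, if the wrist force passes 120 N, or if a joint passes its speed limit or range.

### The arm

A 6-joint arm with a two-finger parallel gripper is mounted at the origin on a cart in front of the work surface, level with it; the furniture and walls round the work are solid. World frame = base frame: x ahead of the robot, y to its left, z up, the work surface at z = 0. Lengths are in mm, angles in rad, forces in N, time in s.
With the tool pointing down it reaches from about 275 to 825 mm from the base axis. Payload 5.2 kg.
Tool frame: the origin (TCP) lies on the mounting face of the last link; the fingertips stand 186 mm ahead of it and the grasp point (between the pads) lies 167 mm ahead of it; z points along the fingers, y is the line along which they close (so a half turn about z gives the same grasp; the last joint's range is limited). The gripper opens to 93 mm and grips with 3 to 60 N. Pads are 15 mm wide; open, the fingers measure 128 mm over their backs; the gripper's body (75 mm by 188 mm) begins 65 mm behind the grasp point.
Start: joints at [0.949, 0.259, 1.535, -0, 1.348, -0.203], TCP at [223.646, 502.483, 404.753] pointing down, gripper open.
Joint ranges: [-3.14, 3.14], [-0.91, 2.08], [0.19, 2.58], [-1.22, 4.36], [0.22, 2.71], [-3.12, 3.12]. Speed limits (rad/s): [2.57, 2.57, 3.14, 3.14, 3.14, 3.14].

### API

Orientations are given as a unit quaternion [w, x, y, z].
In Python, from rig import * gives the robot as it stands. The module is installed in compiled form; this text tells all that it offers. Calls block until the motion is done:
- move_to(position, orientation): joint-space move of the TCP to a pose.
- movel(position, rot=None, velocity=150): straight line of the TCP; rot=None keeps the orientation; velocity is the mean speed in mm/s.
- move_j(angles): joint-space move.
- open_jaws() and clamp(newtons=None): open the fingers fully, or close them until they stop; newtons is the grip in N (None keeps the last).
- sleep(seconds).
- inverse_kinematics(position, orientation): joint angles nearest the present ones, or None.
- state(): the state.
- read_camera(name): name is "side" or "top"; returns a dict with "pixels" (400x640x3 uint8, red, green, blue), "K" (3x3 intrinsics, pixels), "D" ([k1, k2, p1, p2, k3] as OpenCV has them; the pictures are not rectified), "rvec" (rotation vector, rad) and "tvec" (3), from world to camera coordinates, as OpenCV has them. Camera axes: x right, y down, z forward; pixel columns grow to the right and rows downward; lengths in mm; the calibration is good to about 2 mm. A picture is of the moment at which its call begins. There is no depth.
A pose or a line that the arm cannot do raises Unreachable and nothing moves.
- sign_off(): hands the job in; it is judged then, once.
The state is a dict: "t": time; "joint_positions": joint angles; "dq": joint speeds; "joint_torque": joint torques, N m; "position": TCP position; "tcp_rot": TCP orientation; "wrist_force": force on the tool from outside, world axes, zero at the start; "torque": the same for the moment, N m; "gripper_width": finger opening in mm; "finger_force": force on a finger pad.
Only numpy, scipy, OpenCV 4.12 (cv2) and the standard library are available. Lean on these libraries where they do the work, as an engineer would, in place of code of your own. Each camera call takes 0.05 s, during which the arm holds its last target. There are 200 camera calls.

## Working session

There is one attempt and no reset: what is moved stays moved. The work goes in short steps, each a Python script; the robot and the scene stay as the last script left them, time stands still between calls to the robot, and variables do not carry over. Pictures are saved under pics/ and viewed, at most 10 in all, crops included, and the job is handed in when it is done.

```bash
mkdir -p pics; cat > h.py <<'E'
from rig import *
import numpy as np, cv2
def cam(n):
    c=read_camera(n); c["K"]=np.array(c["K"],float); c["D"]=np.array(c["D"],float)
    c["R"]=cv2.Rodrigues(np.array(c["rvec"],float))[0]; c["t"]=np.array(c["tvec"],float).reshape(3); return c
def save(c,f,crop=None,s=1):
    p=c["pixels"][:,:,::-1]
    if crop: u0,v0,u1,v1=crop; p=p[v0:v1,u0:u1]
    cv2.imwrite(f,cv2.resize(p,None,fx=s,fy=s,interpolation=cv2.INTER_CUBIC))
def ray(c,uv):
    x=cv2.undistortPoints(np.array(uv,float).reshape(-1,1,2),c["K"],c["D"]).reshape(-1,2)
    d=np.c_[x,np.ones(len(x))]@c["R"]; o=-c["R"].T@c["t"]; return o,d
def onz(c,uv,z):
    o,d=ray(c,uv); return o+d*((z-o[2])/d[:,2])[:,None]
def proj(c,P):
    return cv2.projectPoints(np.array(P,float).reshape(-1,1,3),np.array(c["rvec"],float),np.array(c["tvec"],float),c["K"],c["D"])[0].reshape(-1,2)
E
python3 - <<'E'
from h import *
for n in("top","side"):
    c=cam(n); save(c,f"pics/{n}0.png"); print(n,-c["R"].T@c["t"],c["K"][0,0],c["R"][2])
s=state();print(s["t"],s["tcp_rot"],s["gripper_width"])
E
```

```text
top [ 417.86852769 -193.77236585 1188.09987774] 380.6113745636398 [ 0.07769706  0.03512857 -0.99635794]
side [  304.38927723 -1151.16575634   428.85271867] 395.18403716163596 [ 0.18608704  0.91962918 -0.34591008]
0.1 [-3.43634047e-04  2.07891654e-01  9.78151515e-01 -7.46290943e-04] 92.96392638173181
```

View pics/top0.png

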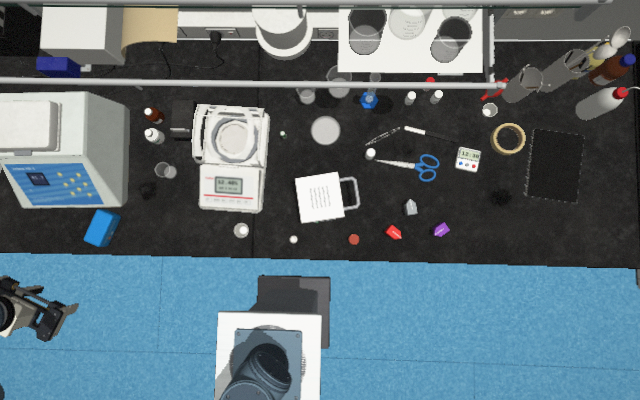

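View pics/side0.png

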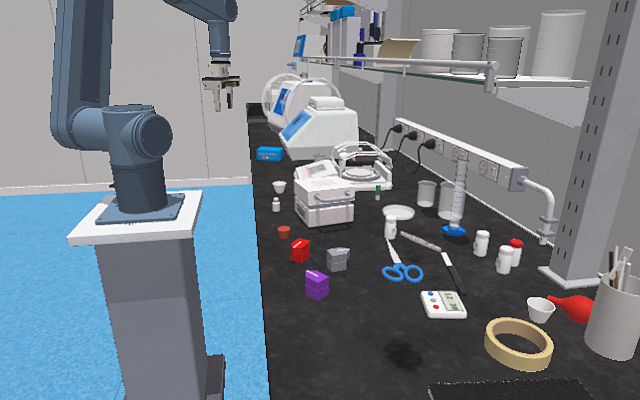

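The top view shows the box and cover at (320,197) with its handle at (350,193). Candidates for the knob are grey (411,207), red (394,232) and purple (441,229), so I choose the grey one. Next, a close crop to check it.

```bash
python3 - <<'E'
from h import *
a=cam("top");b=cam("side")
A=cv2.resize(a["pixels"][165:255,285:455],None,fx=4.5,fy=4.5,interpolation=cv2.INTER_CUBIC)[:, :765]
B=cv2.resize(b["pixels"][160:275,265:375],None,fx=4.5,fy=4.5,interpolation=cv2.INTER_CUBIC)
cv2.imwrite("pics/ct.png",A[:,:,::-1]);cv2.imwrite("pics/cs.png",B[:,:,::-1])
E
```

```text
(no output)
```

View pics/ct.png

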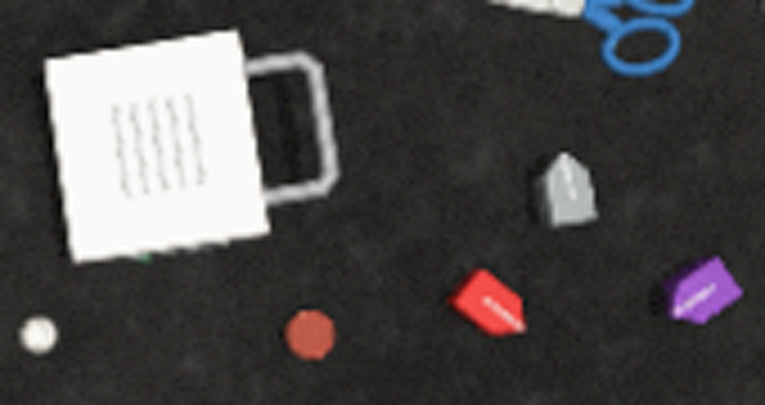

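View pics/cs.png

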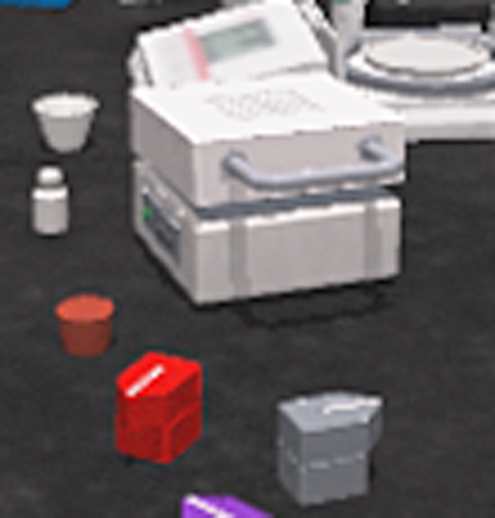

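The top crop shows the cover's top with corners at crop (45,60), (240,30), (268,233), (75,262) and the handle bar at about (328,125). The grey knob is at crop (567,190) with its nose pointing up, so it is the right choice. Its pale line shows in both views. The red stopper, the small vial-like item and the other knobs lie nearer the robot.

```bash
cat > meas.py <<'E'
from h import *
c=cam("top"); p=c["pixels"].astype(int)
S=p.max(2)-p.min(2); V=p.mean(2)
def big(m,x0,y0,x1,y1):
    z=np.zeros(m.shape,np.uint8); z[y0:y1,x0:x1]=m[y0:y1,x0:x1]
    n,l,st,ce=cv2.connectedComponentsWithStats(z); i=1+np.argmax(st[1:,4])
    return cv2.findContours((l==i).astype(np.uint8),0,cv2.CHAIN_APPROX_NONE)[0][0].reshape(-1,2).astype(float)
q=big((V>200)&(S<40),285,165,348,230)
w=onz(c,q,100)[:,:2].astype(np.float32); r=cv2.minAreaRect(w); print("cover",r,len(q))
o=cv2.boxPoints(r);print(o)
k=big((V>85)&(S<40),395,190,425,222)
w=onz(c,k,40)[:,:2].astype(np.float32); r=cv2.minAreaRect(w); print("knob",r); print(k.min(0),k.max(0))
print(np.round(w).astype(int).tolist())
h=big((V>90)&(S<40),345,170,370,215); w=onz(c,h,84)[:,:2];print("handle",w.min(0),w.max(0))
# handle bar outermost, crop points
f=lambda u,v:(u/4.5+285-.5,v/4.5+165-.5)
print("bar",onz(c,[f(318,68),f(335,180)],84))
print("line",onz(c,[f(567,163),f(574,200)],40))
print("by",onz(c,[f(38,335),f(310,335),(241,230)],30), onz(c,[(370,153),(394,232),(441,229)],40))
E
python3 meas.py
```

```text
cover ((502.3667907714844, -150.3333740234375), (131.71673583984375, 124.25947570800781), 9.762014389038086) 170
[[ 426.92752  -100.269936]
 [ 447.99646  -222.7302  ]
 [ 577.806    -200.39682 ]
 [ 556.7371    -77.936554]]
knob ((483.5260009765625, -422.6993408203125), (46.53491973876953, 30.811199188232422), 9.542885780334473)
[406. 199.] [417. 214.]
[[506, -417], [503, -414], [500, -411], [497, -411], [494, -408], [491, -408], [488, -408], [485, -408], [482, -408], [479, -408], [476, -408], [473, -411], [470, -411], [467, -411], [464, -411], [461, -411], [461, -414], [461, -417], [461, -420], [461, -423], [461, -426], [461, -429], [462, -432], [465, -435], [465, -438], [465, -441], [468, -441], [471, -438], [474, -438], [477, -438], [480, -438], [483, -438], [486, -438], [489, -435], [492, -435], [495, -435], [498, -435], [497, -432], [500, -429], [503, -426], [506, -423], [506, -420]]
handle [ 467.16427639 -267.86777939] [ 566.74727678 -223.15898407]
bar [[ 556.31717009 -252.85014652   84.        ]
 [ 483.94724163 -264.8830683    84.        ]]
line [[ 501.09292229 -421.60115208   40.        ]
 [ 476.51749543 -426.31162307   40.        ]]
by [[ 378.44239704  -70.222825     30.        ]
 [ 382.73935604 -253.15042337   30.        ]
 [ 401.92163274   89.4596535    30.        ]] [[ 644.07631026 -298.89684798   40.        ]
 [ 406.54088779 -373.15960263   40.        ]
 [ 418.6933923  -511.66037923   40.        ]]
```

```bash
cat >> h.py <<'E'
from scipy.spatial.transform import Rotation as Ro
YAW=np.radians(9.76); BX=np.array([np.cos(YAW),np.sin(YAW),0]); BY=np.array([-np.sin(YAW),np.cos(YAW),0]); BZ=np.array([0,0,1.])
BC=np.array([502.4,-150.3,0]); HIN=BC+62.5*BY+60*BZ
def quat(x,z):
    y=np.cross(z,x); q=Ro.from_matrix(np.c_[x,y,z]).as_quat(); return [q[3],q[0],q[1],q[2]]
def hpose(th,a0,back=0,d=157,flip=1):
    """TCP pose gripping the handle at cover angle th, tool a0 below horizontal when shut"""
    c,s=np.cos(th),np.sin(th)
    g=HIN+(-170*c+24*s)*BY+(170*s+24*c)*BZ
    a=a0+th; z=np.cos(a)*BY-np.sin(a)*BZ
    return (g-z*(d+back)).tolist(), quat(flip*BX,z)
E
python3 - <<'E'
from h import *
for fl in(1,-1):
  for a0 in(20,30,40,50):
    r=[]
    for th,b in[(0,100),(0,0),(.5,0),(1.,0),(1.4,0),(1.7,0),(1.89,0),(1.89,80)]:
        q=inverse_kinematics(*hpose(th,np.radians(a0),b,flip=fl)); r.append(None if q is None else np.round(q,2).tolist())
    print(fl,a0); [print("  ",x) for x in r]
E
```

```text
1 20
   [-0.97, 1.18, 0.71, 0.59, 2.35, 0.59]
   [-0.92, 1.08, 1.05, 0.54, 2.13, 0.48]
   [-0.83, 0.67, 1.3, 0.37, 1.79, 0.53]
   [-0.62, 0.32, 1.55, 0.16, 1.43, 0.75]
   [-0.3, 0.16, 1.72, -0.17, 1.19, 1.16]
   [-0.0, 0.17, 1.81, -0.52, 1.13, 1.62]
   [0.18, 0.24, 1.84, -0.73, 1.18, 1.91]
   [0.28, 0.2, 1.72, -0.68, 1.36, 1.88]
1 30
   [-0.95, 1.05, 0.82, 0.49, 2.21, 0.54]
   [-0.9, 0.98, 1.12, 0.47, 1.99, 0.47]
   [-0.8, 0.58, 1.38, 0.3, 1.64, 0.56]
   [-0.54, 0.26, 1.62, 0.04, 1.3, 0.85]
   [-0.19, 0.15, 1.77, -0.37, 1.12, 1.35]
   [0.1, 0.21, 1.84, -0.72, 1.16, 1.83]
   [0.27, 0.32, 1.86, -0.9, 1.25, 2.1]
   [0.39, 0.29, 1.74, -0.83, 1.42, 2.05]
1 40
   [-0.93, 0.92, 0.94, 0.41, 2.06, 0.52]
   [-0.88, 0.88, 1.2, 0.4, 1.84, 0.46]
   [-0.75, 0.5, 1.45, 0.22, 1.49, 0.6]
   [-0.45, 0.21, 1.68, -0.11, 1.17, 0.99]
   [-0.08, 0.17, 1.81, -0.58, 1.09, 1.58]
   [0.2, 0.28, 1.86, -0.9, 1.21, 2.03]
   [0.34, 0.4, 1.87, -1.04, 1.34, 2.26]
   [0.47, 0.39, 1.76, -0.95, 1.49, 2.21]
1 50
   [-0.9, 0.79, 1.07, 0.33, 1.9, 0.51]
   [-0.85, 0.78, 1.29, 0.34, 1.68, 0.48]
   [-0.69, 0.42, 1.53, 0.13, 
[... 861 characters left out ...]
1.74, -0.83, 1.42, -1.09]
-1 40
   [-0.93, 0.92, 0.94, 0.41, 2.06, -2.63]
   [-0.88, 0.88, 1.2, 0.4, 1.84, -2.68]
   [-0.75, 0.5, 1.45, 0.22, 1.49, -2.54]
   [-0.45, 0.21, 1.68, -0.11, 1.17, -2.15]
   [-0.08, 0.17, 1.81, -0.58, 1.09, -1.57]
   [0.2, 0.28, 1.86, -0.9, 1.21, -1.11]
   [0.34, 0.4, 1.87, -1.04, 1.34, -0.88]
   [0.47, 0.39, 1.76, -0.95, 1.49, -0.93]
-1 50
   [-0.9, 0.79, 1.07, 0.33, 1.9, -2.63]
   [-0.85, 0.78, 1.29, 0.34, 1.68, -2.67]
   [-0.69, 0.42, 1.53, 0.13, 1.34, -2.47]
   [-0.35, 0.19, 1.74, -0.3, 1.07, -1.97]
   [0.02, 0.21, 1.85, -0.79, 1.11, -1.34]
   [0.27, 0.36, 1.89, -1.06, 1.3, -0.94]
   [0.39, 0.5, 1.88, -1.15, 1.44, -0.74]
   [0.53, 0.5, 1.77, -1.06, 1.58, -0.79]
```

```bash
python3 - <<'E'
from h import *
a=np.radians(30); st=lambda l:print(l,*[np.round(state()[k],1) for k in("t","wrist_force","gripper_width","finger_force")])
p,q=hpose(0,a,90,d=160)
move_to([p[0]-60,p[1],p[2]+180],q); st("up")
movel(p,q,velocity=250)
p,q=hpose(0,a,0,d=160); movel(p,q,velocity=120); st("at")
clamp(15); st("clamped"); c=cam("side"); save(c,"pics/g.png",(200,80,440,270),3)
E
```

```text
up 3.3 [ 0.  -0.1  0.9] 93.1 0.0
at 5.1 [-0.4 -0.3 -0.1] 93.1 0.0
clamped 6.4 [-0.3  1.2  0.6] 9.4 15.0
```

View pics/g.png

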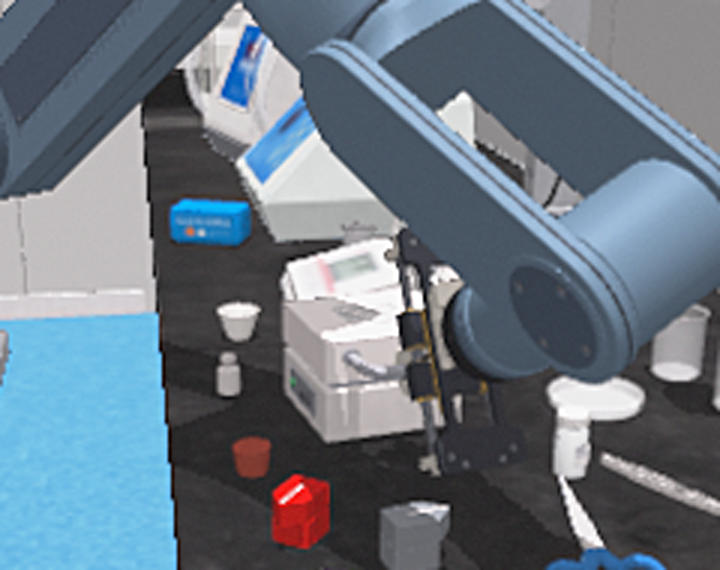

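The crop shows the gripper holding the handle bar at crop (405,370). Width is 9.4 mm and pad force 15 N, and the bystanders stand undisturbed. Now I swing the cover open.

```bash
python3 - <<'E'
from h import *
a=np.radians(30); st=lambda l:print(l,*[np.round(state()[k],1) for k in("t","wrist_force","gripper_width","finger_force")])
for th in np.r_[np.linspace(0,1.87,12)[1:]]:
    movel(*hpose(th,a,0,d=160),velocity=110); st(round(th,2))
    f=np.linalg.norm(state()["wrist_force"])
    if f>35: print("STOP"); break
else:
    open_jaws(); st("open")
    movel(*hpose(th,a,90,d=160),velocity=150); st("back")
E
```

```text
0.17 7.1 [-0.5  2.4 -0.6] 9.3 15.0
0.34 7.7 [-0.1  3.4 -0.3] 9.6 15.0
0.51 8.4 [-0.8  4.5 -2.8] 9.5 15.0
0.68 9.0 [ 0.3  4.9 -2.8] 9.6 15.0
0.85 9.7 [ 1.   5.6 -6.2] 9.1 15.0
1.02 10.3 [ 2.4  4.8 -9.3] 9.2 15.0
1.19 11.0 [  2.8   4.9 -14. ] 8.8 15.0
1.36 11.6 [  4.9   3.3 -20.5] 9.7 15.0
1.53 12.3 [  6.   -0.5 -25.3] 9.4 15.0
1.7 12.9 [  3.4  -4.  -24.4] 9.5 15.0
1.87 13.6 [ -0.   -9.2 -22.2] 9.5 15.0
open 14.9 [-0.2  0.8 -0.5] 93.3 0.0
back 15.7 [-0.4 -0.5 -0.4] 92.9 0.0
```

```bash
python3 - <<'E'
from h import *
c=cam("top"); save(c,"pics/t2.png",(250,140,450,260),4)
E
```

```text
(no output)
```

View pics/t2.png

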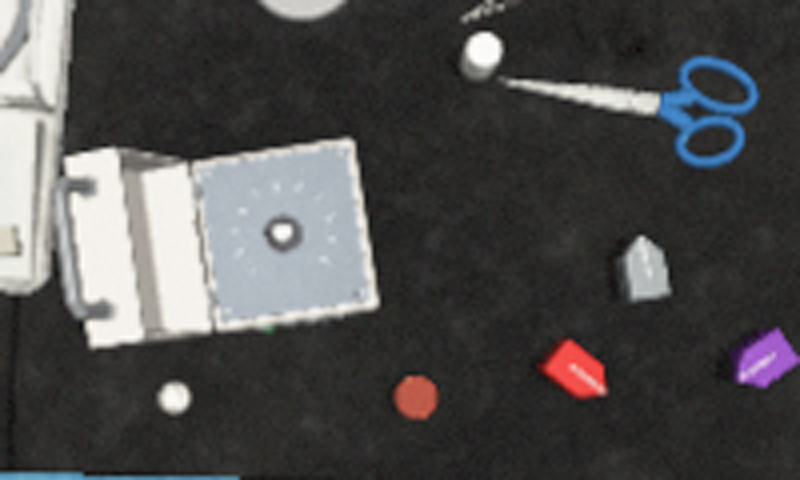

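```bash
cat > m2.py <<'E'
from h import *
c=cam("top"); s=cam("side")
def prep(c): p=c["pixels"].astype(int); return p.max(2)-p.min(2),p.mean(2),p
S,V,p=prep(c)
f=lambda u,v:(u/4+250-.375,v/4+140-.375)
# shaft tip: bright blob
w=np.clip(V-170,0,None); m=np.zeros_like(w); u0,v0=f(283,232); u0,v0=int(u0),int(v0); m[v0-4:v0+6,u0-4:u0+6]=w[v0-4:v0+6,u0-4:u0+6]
vv,uu=np.nonzero(m); t=np.average(np.c_[uu,vv],axis=0,weights=m[vv,uu]); print("tip px",t,len(uu),onz(c,[t],88))
# panel corners (z=60)
P=onz(c,[f(192,163),f(352,140),f(378,304),f(215,331)],60);print("panel",P[:,:2].round(1).tolist(),P.mean(0))
d=P[1]-P[0];e=P[2]-P[1]; print(np.degrees([np.arctan2(d[0],-d[1]),np.arctan2(-e[1],-e[0])]),np.linalg.norm(d),np.linalg.norm(e))
# subpixel knob: brightness-weighted threshold on upscaled image
g=cv2.resize(V[185:225,395:430].astype(np.float32),None,fx=8,fy=8,interpolation=cv2.INTER_CUBIC)
b=(g>75).astype(np.uint8); k=max(cv2.findContours(b,0,cv2.CHAIN_APPROX_NONE)[0],key=cv2.contourArea).reshape(-1,2)
k=(k+.5)/8-.5+[395,185]; W=onz(c,k,40)[:,:2].astype(np.float32); r=cv2.minAreaRect(W);print("knob",r)
a=np.radians(r[2] if r[1][0]>r[1][1] else r[2]-90); X=np.array([np.cos(a),np.sin(a)]);Y=np.array([-X[1],X[0]]);print("ext",a,(W@X).min(),(W@X).max(),(W@Y).min(),(W@Y).max())
nose=W[np.argmax(W@X)]; print("nose",nose,"axis from nose",nose-28*X,"axis from rect",np.array(r[0])-4*X)
sp=proj(s,[[*onz(c,[t],88)[0][:2],88]])[0]; print("tip in side",sp); x,y=sp.astype(int); cv2.imwrite("pics/s2.png",cv2.resize(s["pixels"][y-45:y+105,x-60:x+100,::-1],None,fx=4.5,fy=4,interpolation=cv2.INTER_CUBIC)); print(x-60,y-45)
E
python3 m2.py
```

```text
tip px [320.23607038 197.15219941] 37 [[ 502.7606097  -152.37342187   88.        ]]
panel [[553.9, -82.5], [573.4, -201.7], [451.5, -223.2], [429.0, -103.0]] [ 501.94423823 -152.62132018   60.        ]
[ 9.27103727 10.02024848] 120.757658395829 123.69517376192869
knob ((483.954345703125, -422.65869140625), (49.4990234375, 33.518707275390625), 10.655481338500977)
ext 0.18597323274165448 372.70896878352335 422.20799375483256 -521.6146787778114 -488.0959677893971
nose [ 508.26938 -418.0416 ] axis from nose [ 480.75218932 -423.21888148] axis from rect [ 480.02331865 -423.39830369]
tip in side [323.00590172 187.22067753]
263 142
```

View pics/s2.png

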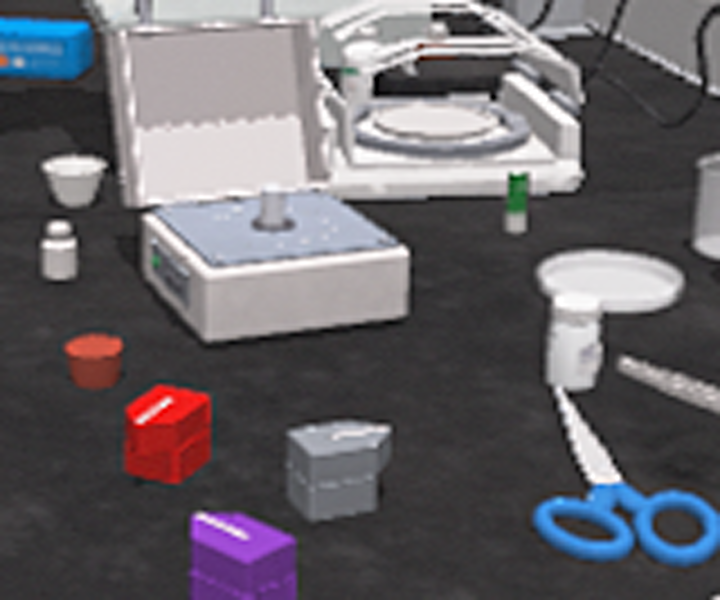

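The cover leans back past upright. The shaft shows at top px (320.2,197.2) and at side crop (272,188), which agrees with the top-view projection. The grey knob is at crop (340,470) and nothing has been disturbed. Next I grip the knob.

```bash
cat >> h.py <<'E'
def down(yaw): return quat(np.array([np.cos(yaw),np.sin(yaw),0]),-BZ)
st=lambda l:print(l,*[np.round(state()[k],1).tolist() for k in("t","position","wrist_force","gripper_width","finger_force")])
E
python3 - <<'E'
from h import *
y=.178; K=[480.3,-423.3]
for yy in(y,y+np.pi): print(np.round(inverse_kinematics([*K,192],down(yy)),2),np.round(inverse_kinematics([503,-152,250],down(yy)),2))
p=state()["position"]; print(p)
movel([p[0],p[1]+20,460],velocity=250)
move_to([490,-300,430],down(y)); st("mid")
move_to([*K,270],down(y)); movel([*K,192],velocity=120); st("at")
clamp(45); st("grip")
movel([*K,262],velocity=150); st("lift")
E
```

```text
[-0.9   0.62  1.54 -0.    0.99  0.5 ] [-0.51  0.37  1.79 -0.    0.98  0.89]
[-0.9   0.62  1.54 -0.    0.99 -2.65] [-0.51  0.37  1.79 -0.    0.98 -2.25]
[448.25917304 163.28611353 384.61700814]
mid 17.7 [490.1, -299.0, 429.3] [-0.2, 1.3, -0.4] 92.9 0.0
at 19.3 [480.7, -423.5, 193.0] [0.9, -0.4, -0.4] 93.0 0.0
grip 20.3 [480.3, -423.3, 191.9] [-0.7, 0.2, -0.3] 29.8 45.0
lift 20.9 [480.1, -423.0, 261.5] [-0.7, -0.2, -0.5] 29.8 45.0
```

```bash
python3 - <<'E'
from h import *
S=[503.5,-151.8]; q=down(YAW)
move_to([495,-300,335],q); movel([*S,335],velocity=200); movel([*S,288],velocity=100); sleep(.3); st("above")
s=cam("side"); a=proj(s,[[*S,88],[*S,96]]); print(a); x,y=a[0].astype(int)
cv2.imwrite("pics/s3.png",cv2.resize(s["pixels"][y-40:y+35,x-50:x+50,::-1],None,fx=8,fy=8,interpolation=cv2.INTER_CUBIC)); print(x-50,y-40)
E
```

```text
above 23.4 [503.7, -151.9, 288.6] [-0.5, 0.4, -0.8] 29.8 45.0
[[323.23264011 187.1409163 ]
 [323.26744167 184.34109432]]
273 147
```

View pics/s3.png

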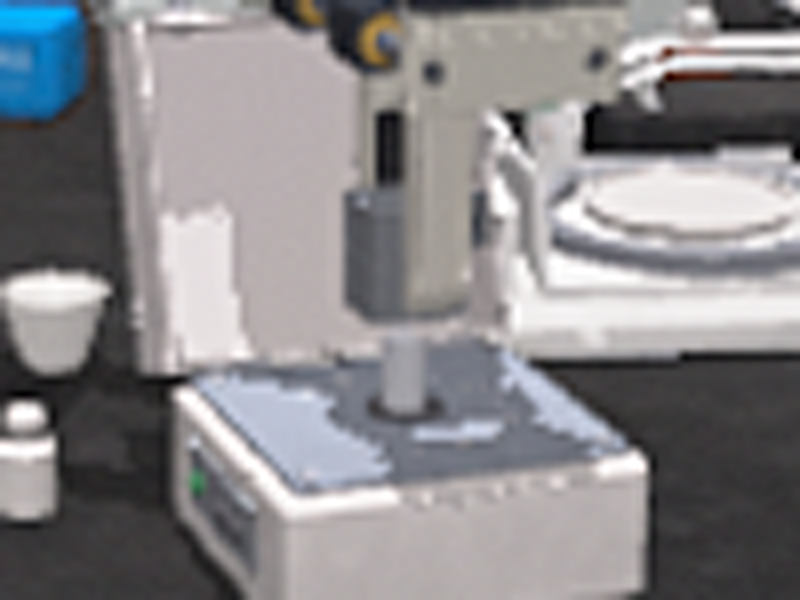

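Side crop: the knob sits directly over the shaft (knob underside about (410,318), shaft centre (404,370)). The offset is within about 2 mm, so I descend while watching the force.

```bash
python3 - <<'E'
from h import *
S=np.array([503.5,-151.8])
def fz(): return np.mean([state()["wrist_force"][2] for _ in range(1)])
for z in np.arange(284,259.5,-1.5):
    movel([*S,z],velocity=40); sleep(.05); w=state()["wrist_force"]; print(z,np.round(w,1),np.round(state()["torque"],2))
    if w[2]>5.5: break
st("end")
E
```

```text
284.0 [-0.5 -0.2 -0.2] [-0.01  0.17 -0.03]
282.5 [ 0.1 -1.4 -1.2] [-0.07  0.12 -0.  ]
281.0 [-0.2 -0.2 -0.1] [-0.02  0.13 -0.03]
279.5 [-0.3 -0.1 -0.2] [-0.07  0.1   0.02]
278.0 [0.5 0.  0.1] [-0.02  0.24  0.03]
276.5 [-0.8 -0.9 -1.9] [-0.1   0.42  0.02]
275.0 [-2.8 -0.3 -1.3] [-0.2   0.6  -0.06]
273.5 [-3.9 -1.1  0.2] [-0.21  0.85  0.02]
272.0 [-5.5 -1.4 -0.9] [-0.31  1.04 -0.06]
270.5 [-4.4 -1.4 -2.5] [-0.28  1.03  0.02]
269.0 [-3.6 -1.9 -2.8] [-0.36  1.04  0.04]
267.5 [-3.9 -1.5 -1.4] [-0.33  1.13  0.02]
266.0 [-5.2 -1.4 -1.6] [-0.34  1.07  0.06]
264.5 [-4.8 -1.8 -2. ] [-0.25  1.2   0.05]
263.0 [-5.6 -1.3 -1.5] [-0.25  1.11  0.04]
261.5 [-4.9 -1.8 -0.2] [-0.28  1.14 -0.03]
260.0 [-6.1 -1.5  0.1] [-0.25  1.11 -0.  ]
end 28.5 [503.2, -151.8, 259.9] [-6.1, -1.5, 0.1] 30.0 45.0
```

```bash
python3 - <<'E'
from h import *
for z in np.arange(259.2,249,-.8):
    movel([502.8,-151.9,z],velocity=20); sleep(.15); w=np.mean([state()["wrist_force"] for _ in range(3)],axis=0); print(round(z,1),np.round(state()["position"][2],1),np.round(w,1))
    if w[2]>24: break
sleep(.8); st("end")
s=cam("side"); cv2.imwrite("pics/s4.png",cv2.resize(s["pixels"][140:240,263:403,::-1],None,fx=5.5,fy=5.5,interpolation=cv2.INTER_CUBIC))
E
```

```text
259.2 259.4 [-4.3  0.9  4.7]
258.4 258.5 [-4.6  1.4  4.4]
257.6 257.7 [-4.1  2.1  4.5]
256.8 257.0 [-4.2  1.1  5.4]
256.0 256.2 [-4.4  1.9  6.1]
255.2 255.5 [-4.6  1.9  7.3]
254.4 254.8 [-4.5  2.1  8.3]
253.6 254.8 [-6.4  3.2 14. ]
252.8 254.7 [-7.8  4.3 19.2]
252.0 254.6 [-9.8  4.7 25.9]
end 33.3 [502.8, -151.8, 254.6] [-9.9, 5.5, 25.8] 29.5 45.0
```

View pics/s4.png

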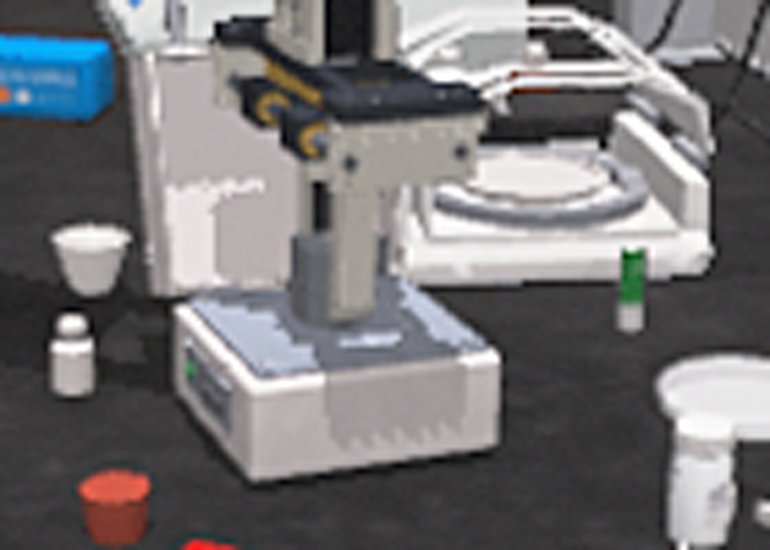

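The knob is home: spring force began at 259.4 mm, rose to about 8 N over 5 mm, then met a hard stop. The crop shows it close to the panel at (325,320), with the cover open and the bystanders in place. Force is steady at 26 N, so I hand in.

```bash
python3 -c "
from rig import *
print(sign_off(), state()['t'])"
```

```text
the job is handed in; nothing more can be done
the job is handed in; nothing more can be done
```

I handed the job in at about 33 s: the cover is swung open past upright, and the grey knob is on the D-shaft, pressed to the stop with about 26 N and still gripped; the last picture showed the bystanders it covers in place.

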